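# Set the die gap of a stamp press with a gauge blade

### The arm

A 6-joint arm with a two-finger parallel gripper is mounted at the origin on the work surface. World frame = base frame: x ahead of the robot, y to its left, z up, the work surface at z = 0. Lengths are in m, angles in rad, forces in N, time in s.
With the tool pointing down it reaches from about 0.3 to 0.75 m from the base axis. Payload 8.5 kg.
Tool frame: the origin (TCP) lies on the centre line of the jaws, within the pads' length; the fingertips stand ahead of it and the grasp point (between the pads) lies 5 mm behind it (arm.tips_ahead is the z of the fingertips in the tool frame, in m); z points along the fingers, y is the line along which they close (so a half turn about z gives the same grasp; the last joint's range is limited). The gripper opens to 85 mm and grips with 20 to 120 N. Pads are 22 mm wide; open, the fingers measure 114 mm over their backs; the gripper's body (76 mm by 85 mm) begins 54 mm behind the grasp point. The pads swing forward as they close: fully open they stand 13 mm farther back than shut.
Start: joints at [0.947, 0.381, 1.297, -0, 1.464, -0.215], TCP at [0.219, 0.505, 0.245] pointing down, gripper open.
Joint ranges: [-3.11, 3.11], [-0.89, 2.33], [0.22, 2.48], [-1.42, 4.56], [0.17, 2.85], [-2.88, 2.88]. Speed limits (rad/s): [2.39, 2.39, 3.14, 3.14, 3.14, 3.14].

### API

Orientations are given as a unit quaternion [w, x, y, z].
In Python, from plant import arm gives the robot as it stands. Calls block until the motion is done:
- arm.goto(position, orientation): joint-space move of the TCP to a pose.
- arm.movel(position, rate=0.15, orientation=None): straight line of the TCP; orientation=None keeps the orientation; rate is the mean speed in m/s.
- arm.set_joints(angles): joint-space move.
- arm.gripper_open() and arm.gripper_close(newtons=None): open the fingers fully, or close them until they stop; newtons is the grip in N (None keeps the last).
- arm.dwell(seconds).
- arm.ik(position, orientation): joint angles nearest the present ones, or None.
- arm.get_obs(): the state.
- arm.camera(name): name is "scene" or "top" or "wrist"; returns a dict with "pixels" (400x640x3 uint8, red, green, blue), "range_z" (400x640 float32, m along the optical axis (not along the pixel's ray), 0 where there is no reading), "fx", "fy", "cx", "cy" (pixels), "R" (3x3) and "t" (3): a world point X has camera coordinates R X + t. Camera axes: x right, y down, z forward; pixel columns grow to the right and rows downward; lengths in m; the calibration is good to about 2 mm. A picture is of the moment at which its call begins.
A pose or a line that the arm cannot do raises arm.IKError and nothing moves.
- arm.job_done(): hands the job in; it is judged then, once.
The state is a dict: "time_s": time; "qpos": joint angles; "qvel": joint speeds; "joint_torque": joint torques, N m; "tool_pos": TCP position; "tcp_rot": TCP orientation; "ft_force": force on the tool from outside, world axes, zero at the start; "torque": the same for the moment, N m; "opening": opening from 0.0 (shut) to 1.0 (fully open); "finger_force": force on a finger pad.
Only numpy, scipy, OpenCV 4.12 (cv2) and the standard library are available. Lean on these libraries where they do the work, as an engineer would, in place of code of your own. Each camera call takes 0.05 s, during which the arm holds its last target. There are 200 camera calls.

### The job

Slide the steel gauge blade into the gap of the stamp press, flat on the bed and fully home against the rear stop, then turn the wing screw on top until the blade just drags: held, but still able to slide under a steady pull of 6 to 7 N. Do not pinch the blade hard, leave it in the gap at that setting, and leave the two stamps and the ink pad alone.

Things in the scene. Friction and masses are not known exactly. Their poses are not given: they have to be found in the camera images.
- press: the grey stamp press, fixed to the table, base plate 225 x 130 x 12 mm; origin on the table under the screw's axis; x points from the open front, where the blade goes in, to the rear stop; y left, z up. Two columns (|y| = 40 to 56 mm, |x| under 15 mm) carry a cross beam, 40 x 112 mm, its underside 100 mm and its top 120 mm above the table
- bed_front (a point): middle of the front edge of the press's flat aluminium bed, at its top, 30 mm above the table, at x = -170 mm of the press. The bed is 60 mm wide and runs level from here 198 mm to the rear stop
- stop (a point): the middle of the rear stop's front face at bed height, at x = 28 mm of the press, where the blade's tip belongs; the stop is a lip 6 mm higher than the bed; axes as those of the press
- carriage: the steel carriage that the screw drives down under the beam, with the square rubber die (36 x 36 mm, on the screw's axis) that hangs from it. As found the die's face is 9 to 15 mm above the bed, depending on its mounting, which nothing listed here shows; the carriage follows the screw alone. Origin at table level when the screw reads 0, sinking with it; axes as the press's
- cushion (a point): a point on the carriage on the screw's axis, 75 mm above the table when the screw reads 0: the die's foam cushion sits under it. It yields as a spring of 3 N per mm once the die rests on the blade, so each further rad of the screw adds about 18 N of pressing force; beyond 15 N the blade is pinched too hard
- screw (a joint): angle of the wing screw in rad, 0 as found, up to 4.2; grows as it is turned clockwise seen from above, lowering the carriage 6 mm per rad. Turning it takes about 0.15 N m of friction plus 0.006 N m per N of pressing force; it stays where it is left
- screw_grip (a point): on the screw's axis, 154 mm above the table, where to grip the wing: an upright flat bar 52 mm long, 11 mm thick, from 130 to 166 mm above the table, over a round boss of 30 mm diameter on the beam. At joint value 0 the bar lies along the press's x axis
- blade: the steel gauge blade, lying on the table at first: a flat strip 140 x 24 x 6 mm with a black upright grip block near its rear end; about 0.15 kg. Origin under the strip's centre, x along it to the tip, z up. Home, its origin lies 42 mm in front of the screw's axis, on the bed. Both its faces rub: the steady pull at which it slides is roughly the pressing force (0.75 to 1.3 times it)
- blade_tip (a point): the middle of the tip's lower edge, 70 mm ahead of the blade's origin
- blade_grip (a point): the middle of the grip block, 57 mm behind the blade's origin and 24 mm above its underside; the block is 26 mm long (x), 12 mm thick (y), and stands from 6 to 36 mm above the blade's underside
- round_stamp: bystander: a white round stamp, 52 mm diameter, 66 mm high, standing; origin at the centre of its underside
- block_stamp: bystander: a wooden block stamp, 45 x 45 x 36 mm; origin at the centre of its underside
- ink_pad: bystander: a flat dark ink pad case, 90 x 130 x 14 mm; origin at the centre of its underside

How it is judged:
On the way:
1. the blade lies in the gap, its tip within 6 mm of the rear stop, with the die not yet on it (under 1 N) (x of blade_tip in the frame of stop above -0.006 m and y of blade_tip in the frame of stop between -0.012 and 0.012 m and z of blade_tip in the frame of stop below 0.003 m and angle between the x axis of blade and the x axis of press, either way round below 0.2 rad and contact force between carriage and blade below 1 N), for 0.2 s.
At the end, for the whole second after the job is handed in: The blade lies flat in the gap, its tip within 6 mm of the rear stop, within 12 mm of the bed's middle and within 0.2 rad of the press's x axis, at rest, and the die presses on it with 4 to 10 N (about as much drag) (x of blade_tip in the frame of stop above -0.006 m and y of blade_tip in the frame of stop between -0.012 and 0.012 m and z of blade_tip in the frame of stop below 0.003 m and angle between the x axis of blade and the x axis of press, either way round below 0.2 rad and contact force between carriage and blade between 4 and 10 N and linear speed of blade below 0.01 m/s); the robot touches nothing.
It fails at once if the blade is pinched hard: the die presses on it with more than 18 N (contact force between carriage and blade above 18 N).
It fails at once if a stamp or the ink pad is moved by more than 30 mm (distance of any of round_stamp, block_stamp, ink_pad from where it was at the start of the episode above 0.03 m).
It also fails if it takes over 72 s, if anything falls off the work surface, if the arm or the gripper's body presses on something with over 40 N, if the wrist force passes 120 N, or if a joint passes its speed limit or range.

## Working session

There is one attempt and no reset: what is moved stays moved. The work goes in short steps, each a Python script; the robot and the scene stay as the last script left them, time stands still between calls to the robot, and variables do not carry over. Pictures are saved under pics/ and viewed, at most 10 in all, crops included, and the job is handed in when it is done.

```bash
mkdir -p pics; ls; python3 - <<'E'
from plant import arm
import cv2,numpy as np,pickle
d={n:arm.camera(n) for n in("scene","top")}
pickle.dump(d,open("v0.pkl","wb"))
for n in d: cv2.imwrite(f"pics/{n}0.png",d[n]["pixels"][:,:,::-1]); print(n,d[n]["R"],d[n]["t"],d[n]["fx"],d[n]["cx"],d[n]["cy"])
print(arm.tips_ahead,arm.get_obs())
E
```

```text
pics
scene [[ 0.73068039  0.68266136 -0.00892409]
 [ 0.51118603 -0.55571424 -0.65564512]
 [-0.45254284  0.47450516 -0.75501644]] [-0.46453911 -0.18972088  1.49466817] 510.4017923990671 319.05273146923923 193.66456773637304
top [[ 0.01124001 -0.99989848 -0.00875727]
 [-0.99530118 -0.01034516 -0.09627321]
 [ 0.09617284  0.00979824 -0.99531642]] [0.07294117 0.59969527 0.96133237] 406.690223096755 321.0585305754322 194.253286085553
0.014 {'time_s': 0.1, 'qpos': array([ 9.46724797e-01,  3.81119281e-01,  1.29814129e+00,  1.87593167e-05,
        1.46361059e+00, -2.15266039e-01]), 'qvel': array([-0.0003753 , -0.00182893, -0.00136128,  0.00021299, -0.00084657,
       -0.00045614]), 'joint_torque': array([ 4.15426548e-03, -4.49218225e+01, -2.31657869e+01, -1.93381611e-04,
        3.67193716e-03,  7.90194849e-05]), 'tool_pos': array([0.21847033, 0.50448793, 0.24479326]), 'tcp_rot': array([-2.68985600e-04,  2.02983322e-01,  9.79181986e-01, -5.79983469e-04]), 'ft_force': array([0.10539787, 0.01431575, 0.09966312]), 'torque': array([0.04094298, 0.05919337, 0.01368014]), 'finger_force': 0.0, 'opening': 1.003748100326564}
```

```bash
sleep 1
```

```text
(no output)
```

View pics/top0.png

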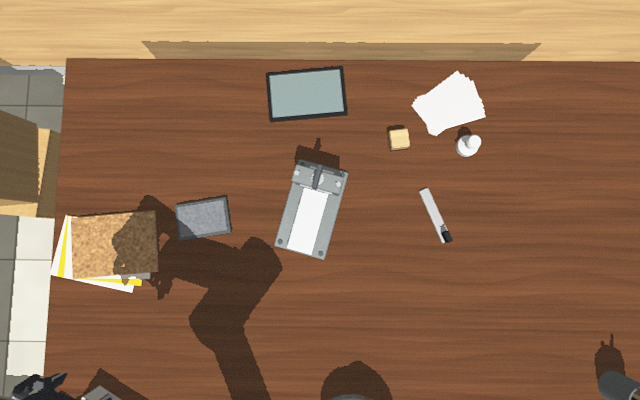

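View pics/scene0.png

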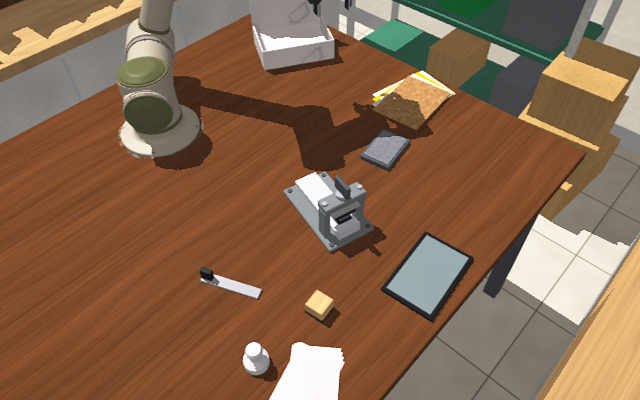

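The top view shows the press with its beam and wing near (318,178), its white bed running to the front at about (303,245), and the blade from its tip (424,190) to the black block (447,237). The ink pad is at (203,217), the block stamp at (399,138) and the round stamp at (468,146). The scene view agrees: blade tip (260,294), block (206,273).

```bash
cat > h.py <<'E'
import numpy as np,cv2
def ray(c,px,z):
    px=np.atleast_2d(np.asarray(px,float)); d=np.c_[(px[:,0]-c["cx"])/c["fx"],(px[:,1]-c["cy"])/c["fy"],np.ones(len(px))]@c["R"]
    o=-c["R"].T@c["t"]; return o+d*((z-o[2])/d[:,2])[:,None]
def cloud(c):
    v,u=np.mgrid[:400,:640]; Z=c["range_z"]
    P=np.stack([(u-c["cx"])/c["fx"]*Z,(v-c["cy"])/c["fy"]*Z,Z],-1)
    return (P-c["t"])@c["R"]
def big(m):
    k,_=cv2.findContours(m.astype(np.uint8),cv2.RETR_EXTERNAL,cv2.CHAIN_APPROX_NONE); return max(k,key=cv2.contourArea)[:,0,:]
def rect(P):
    "centre, long-axis angle, sizes (mm) of world points"
    (c,s,a)=cv2.minAreaRect((P[:,:2]*1000).astype(np.float32)); 
    if s[0]<s[1]: a+=90; s=s[::-1]
    return np.array(c)/1000,(a+90)%180-90,np.round(s,1)
def q(yaw):
    "tool down, tool x axis at yaw in world"
    return np.array([0,np.cos(yaw/2),np.sin(yaw/2),0])
E
python3 - <<'E'
import pickle; from h import *
d=pickle.load(open("v0.pkl","rb"))
for n in d:
    c=d[n]; W=cloud(c); im=c["pixels"].astype(int); mx,mn=im.max(2),im.min(2)
    grey=(mx-mn<25)&(c["range_z"]>0); z=W[...,2]
    near=lambda x,y,r:np.hypot(W[...,0]-x,W[...,1]-y)<r
    if n=="top":
        p=ray(c,[[318,178],[303,243],[424,190],[447,237]],0.03); print(p)
    mb=(mn>190)&near(.5,.05,.25)&(z>.02)&(z<.04); print(n,"bed px",mb.sum())
    print(" bed",rect(ray(c,big(mb),.03)), np.median(z[mb]))
    m=near(p[0,0],p[0,1],.15)&(z>.105)&(z<.13); print(" beam",rect(W[m]),np.median(z[m]))
    m=near(p[0,0],p[0,1],.15)&(z>.15)&(z<.18); print(" wing",rect(W[m]),m.sum())
    m=near(*p[1:3].mean(0)[:2],.3)&grey&(mn>110)&near(*p[2:4].mean(0)[:2],.1)&(z<.02)&(z>-.01); print(" strip",rect(ray(c,big(m),.006)))
    m=near(*p[3,:2],.06)&(mx<70)&(z>.02); print(" block",rect(W[m]),m.sum(),np.median(z[m]) if m.any() else 0)
    pl=near(*p[:2].mean(0)[:2],.2)&grey&(z>.008)&(z<.016)&(W[...,1]<p[:2,1].mean()+.13); print(" plate",rect(ray(c,big(cv2.morphologyEx(pl.astype(np.uint8),cv2.MORPH_OPEN,np.ones((3,3)))),.012)))
E
```

```text
scene bed px 700
 bed (array([0.51712891, 0.1163036 ]), -15.149765014648438, array([111.8,  62.6])) 0.0300563289977845Traceback (most recent call last):
  File "<stdin>", line 11, in <module>
NameError: name 'p' is not defined. Did you mean: 'np'?
```

```bash
python3 - <<'E'
import pickle; from h import *
d=pickle.load(open("v0.pkl","rb"))
for n in ("top","scene"):
    c=d[n]; W=cloud(c); im=c["pixels"].astype(int); mx,mn=im.max(2),im.min(2)
    grey=(mx-mn<25)&(c["range_z"]>0); z=W[...,2]
    near=lambda x,y,r:np.hypot(W[...,0]-x,W[...,1]-y)<r
    def show(l,m,zz=None):
        try: print(n,l,m.sum(),rect(W[m] if zz is None else ray(c,big(m),zz)),np.median(z[m]))
        except Exception as e: print(n,l,e)
    if n=="top":
        p=ray(c,[[318,178],[303,243],[424,190],[447,237]],0.03); print(p)
    show("bed",(mn>190)&near(.5,.1,.25)&(z>.02)&(z<.04),.03)
    show("beam",near(*p[0,:2],.12)&(z>.105)&(z<.13))
    show("wing",near(*p[0,:2],.12)&(z>.15)&(z<.18))
    show("strip",grey&(mn>110)&near(*p[2:4].mean(0)[:2],.1)&(z<.02)&(z>-.01),.006)
    show("block",near(*p[3,:2],.06)&(mx<80)&(z>.025))
    pl=near(*p[:2].mean(0)[:2],.2)&grey&(z>.008)&(z<.016)&(W[...,1]<p[:2,1].mean()+.13)
    show("plate",pl,.012)
E
```

```text
[[ 0.63861916  0.08733891  0.03      ]
 [ 0.48047755  0.12155689  0.03      ]
 [ 0.6117872  -0.17070643  0.03      ]
 [ 0.49875509 -0.2243647   0.03      ]]
top bed 1559 (array([0.53498389, 0.11095421]), -15.016914367675781, array([152.8,  59.9])) 0.02939426369848266
top beam 763 (array([0.62520258, 0.08675156]), 74.98054504394531, array([111.7,  40.3])) 0.11947086240853175
top wing 136 (array([0.62521832, 0.08677286]), -14.87158203125, array([51.9, 11. ])) 0.16479571438142815
top strip 508 (array([ 0.55292029, -0.20159515]), 23.68178939819336, array([139.9,  26.8])) 0.005046032145609789
top block 58 (array([ 0.5006333 , -0.22501352]), 22.12236213684082, array([23.8, 11.2])) 0.03497170249199244
top plate 1976 (array([0.55492352, 0.06291646]), -9.574577331542969, array([227.3,  63.7])) 0.01149869109414196
scene bed 700 (array([0.51712891, 0.1163036 ]), -15.149765014648438, array([111.8,  62.6])) 0.0300563289977845
scene beam 682 (array([0.62752271, 0.08631424]), 75.0433349609375, array([112.1,  43.5])) 0.11939479143011421
scene wing 151 (array([0.62905707, 0.08652686]), -17.258163452148438, array([52.7, 12.9])) 0.16293237434635696
scene strip 499 (array([ 0.56445398, -0.19999704]), 23.669504165649414, array([119.8,  25.4])) 0.0057983654771198954
scene block 77 (array([ 0.50345215, -0.22617641]), 22.836624145507812, array([26.2, 12.4])) 0.03404951016891664
scene plate 1343 (array([0.56944336, 0.10012549]), -14.340156555175781, array([227.6, 128.4])) 0.012090142652112319
```

```bash
python3 - <<'E'
from plant import arm; from h import *
from scipy.spatial.transform import Rotation as Ro
o=arm.get_obs(); c=arm.camera("wrist"); Rt=Ro.from_quat(np.roll(o["tcp_rot"],-1)).as_matrix()
print("cam in tool",Rt.T@(-c["R"].T@c["t"]-o["tool_pos"]), (c["R"]@Rt)[2])
yaw=np.radians(23.5); g=np.array([.5007,-.2245])
try:
    arm.goto([*g,.17],q(yaw)); 
    c=arm.camera("wrist"); cv2.imwrite("pics/w1.png",c["pixels"][:,:,::-1])
    W=cloud(c); z=W[...,2]; im=c["pixels"]; m=(im.max(2)<80)&(z>.025)&(z<.045)&(np.hypot(W[...,0]-g[0],W[...,1]-g[1])<.04)
    print(m.sum(),rect(W[m]),arm.get_obs()["time_s"],arm.get_obs()["qpos"])
except Exception as e: print(repr(e))
E
```

```text
cam in tool [ 0.07213675 -0.00052062 -0.12936617] [-2.86885570e-01 -3.49370730e-04  9.57964795e-01]
32 (array([ 0.51316278, -0.22179628]), -66.86901664733887, array([9.5, 0.5])) 2.9667 [-6.36090387e-01  4.44326640e-01  1.42452277e+00  9.55951800e-05
  1.27261833e+00  5.23262649e-01]
```

```bash
python3 - <<'E'
from plant import arm; from h import *
yaw=np.radians(23.5)+np.pi; g=np.array([.5007,-.2245])
arm.goto([*g,.17],q(yaw)); o=arm.get_obs(); print(o["tool_pos"],o["qpos"],o["time_s"])
c=arm.camera("wrist"); cv2.imwrite("pics/w2.png",c["pixels"][:,:,::-1])
W=cloud(c); z=W[...,2]; im=c["pixels"]; m=(im.max(2)<90)&(z>.028)&(z<.045)&(np.hypot(W[...,0]-g[0],W[...,1]-g[1])<.04)
print(m.sum(),rect(W[m]))
E
```

```text
[ 0.50070096 -0.22448855  0.16999871] [-6.37277609e-01  4.44466319e-01  1.42452157e+00 -1.60389137e-05
  1.27261728e+00 -2.61785875e+00] 5.6167
309 (array([ 0.5003606 , -0.22789529]), 23.517078399658203, array([25.9,  9.5]))
```

View pics/w2.png

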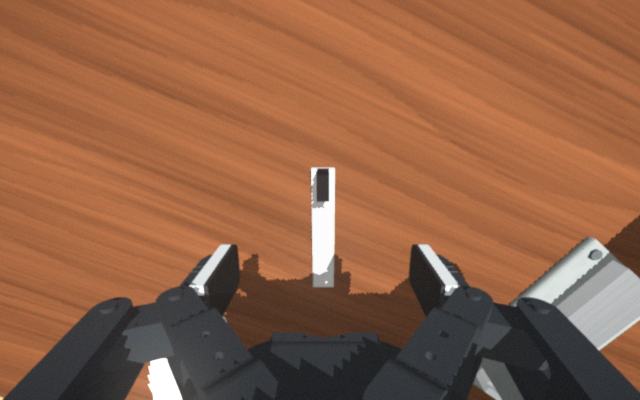

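The wrist view shows the blade upright in the picture, from the block at (322,185) to the tip at (322,287). It is centred between the fingers, whose midpoint is about column 325, so I will grasp.

```bash
python3 - <<'E'
from plant import arm; from h import *
g=np.array([.5006,-.2255])
arm.movel([*g,.025],rate=.12); arm.gripper_close(60); 
o=arm.get_obs(); print(o["opening"],o["finger_force"],o["ft_force"],o["time_s"])
arm.movel([*g,.12],rate=.15); o=arm.get_obs(); print(o["opening"],o["ft_force"],o["torque"])
O=np.array([.6252,.0866]); yp=np.radians(-15); ex=np.array([np.cos(yp),np.sin(yp)])
P=O-.160*ex
print(P,arm.ik([*P,.12],q(yp+np.pi)))
arm.goto([*P,.12],q(yp+np.pi)); o=arm.get_obs(); print(o["tool_pos"],o["time_s"],o["ft_force"])
for n in("wrist","scene","top"):
    c=arm.camera(n); cv2.imwrite(f"pics/{n}3.png",c["pixels"][:,:,::-1])
E
```

```text
0.13059929620215344 58.97449314594269 [-0.81165322  0.01479693  2.67320273] 7.6917
0.12570278702636786 [-0.12746616  0.22262197 -0.74095926] [-0.0147985   0.07610948 -0.00956073]
[0.47065187 0.12801105] [ 2.22673680e-02  4.12022071e-01  1.65946389e+00 -4.44089210e-16
  1.07010669e+00 -1.28672957e+00]
[0.46878887 0.12820868 0.11908715] 9.8083 [-8.13571067  3.97513805 -0.80987754]
```

View pics/wrist3.png

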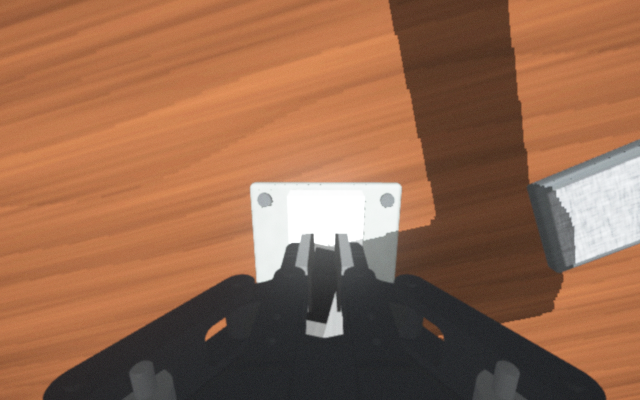

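The wrist view shows the press front centred below the fingers, but the gripped strip end at (325,325) is skewed. With 8 N on the wrist, the blade tip must have touched a column. I will back off and look.

```bash
python3 - <<'E'
from plant import arm; from h import *
O=np.array([.6252,.0866]); yp=np.radians(-15); ex=np.array([np.cos(yp),np.sin(yp)])
P=O-.230*ex
arm.movel([*P,.14],rate=.12); o=arm.get_obs(); print(o["tool_pos"],o["tcp_rot"],o["time_s"],o["ft_force"],o["torque"])
a=[]
for n in("scene","wrist","top"):
    c=arm.camera(n); im=c["pixels"][:,:,::-1]
    W=cloud(c); rel=(W[...,:2]-P); u=rel@ex; v=rel@np.array([-ex[1],ex[0]]); px=c["pixels"].astype(int)
    m=(W[...,2]>.085)&(W[...,2]<.145)&(u>.02)&(u<.14)&(abs(v)<.06)
    if m.any():
        s=np.c_[u[m],v[m],W[...,2][m]]*1000; print(n,len(s),s.min(0).round(),s.max(0).round(),np.polyfit(s[:,0],s[:,1],1),np.polyfit(s[:,0],s[:,2],1))
    a.append(cv2.resize(im[100:300,180:440] if n=="scene" else im[100:300,200:460],None,fx=1.5,fy=1.5))
cv2.imwrite("pics/m4.png",np.hstack([a[0],a[2]]))
E
```

```text
[0.40379407 0.14593562 0.14006256] [4.97944978e-04 1.30579108e-01 9.91437768e-01 3.50087647e-05] 10.7167 [-0.50177812 -0.12109913 -1.68228993] [ 0.0898263   0.06150408 -0.01435097]
scene 379 [ 20. -43. 112.] [140.   8. 145.] [-0.24350915  2.45768171] [9.24917128e-03 1.23587941e+02]
wrist 264 [ 34. -12. 120.] [ 64.   6. 124.] [-0.17458587  4.38145219] [5.36478036e-02 1.19001472e+02]
top 592 [ 24. -44. 116.] [140.   7. 142.] [-0.25046957  2.00205576] [5.82097364e-02 1.18056640e+02]
```

View pics/m4.png

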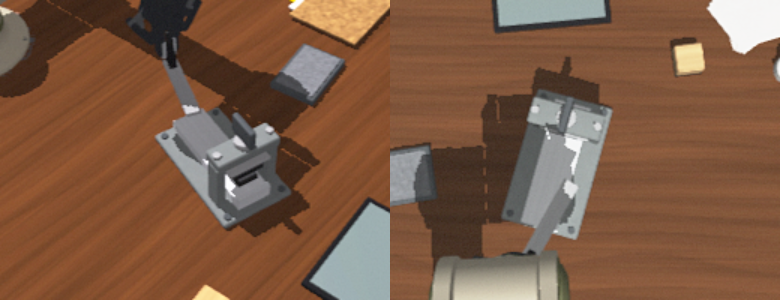

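The scene crop (left) shows the blade running from the fingers at (172,60) to its tip at (190,108). The top crop (right) shows it from (535,245) to (570,185). It has turned about 0.245 rad clockwise in the grip but is level. I will turn the tool to compensate, lay the blade on the bed in line with the press, and regrip it square.

```bash
cat >> h.py <<'E'
O=np.array([.6252,.0866]); yp=np.radians(-15); ex=np.array([np.cos(yp),np.sin(yp)]); ey=np.array([-ex[1],ex[0]])
def at(x,y,z): return [*(O+x*ex+y*ey),z]
def loc(p): d=np.asarray(p)[:2]-O; return np.round([d@ex*1000,d@ey*1000,p[2]*1000],1)
E
python3 - <<'E'
from plant import arm; from h import *
f0=arm.get_obs(); print(f0["opening"]); Q=q(yp+np.pi+.245)
arm.movel(at(-.23,-.001,.12),orientation=Q,rate=.08); arm.movel(at(-.168,-.001,.09),rate=.12); arm.movel(at(-.168,-.001,.060),rate=.08)
f0=arm.get_obs()["ft_force"]
for z in np.arange(.058,.044,-.0015):
    arm.movel(at(-.168,-.001,z),rate=.03); o=arm.get_obs(); print(round(z,4),(o["ft_force"]-f0).round(2))
    if o["ft_force"][2]-f0[2]>3: break
o=arm.get_obs(); print(loc(o["tool_pos"]),o["time_s"])
arm.gripper_open(); arm.movel(at(-.168,-.001,z+.10),rate=.2,orientation=q(yp+np.pi))
c=arm.camera("wrist"); cv2.imwrite("pics/w5.png",c["pixels"][:,:,::-1])
c=arm.camera("top"); W=cloud(c); 
for n in("wrist","top"):
    c=arm.camera(n); W=cloud(c); L=np.stack([(W[...,:2]-O)@ex,(W[...,:2]-O)@ey],-1); m=(c["pixels"].max(2)<90)&(W[...,2]>.055)&(W[...,2]<.075)&(abs(L[...,1])<.03)&(L[...,0]<-.14)&(L[...,0]>-.2)
    print(n,m.sum(),rect(L[m]) if m.any() else 0)
print(arm.get_obs()["time_s"])
E
```

```text
0.1254626510714896
0.058 [-0.19 -0.52  0.6 ]
0.0565 [-3.45 -1.41 16.31]
[-167.5   -0.8   57.9] 13.0167
wrist 416 (array([-0.15140157,  0.00083998]), 0.15504419803619385, array([22.7, 10.6]))
top 0 0
14.575
```

View pics/w5.png

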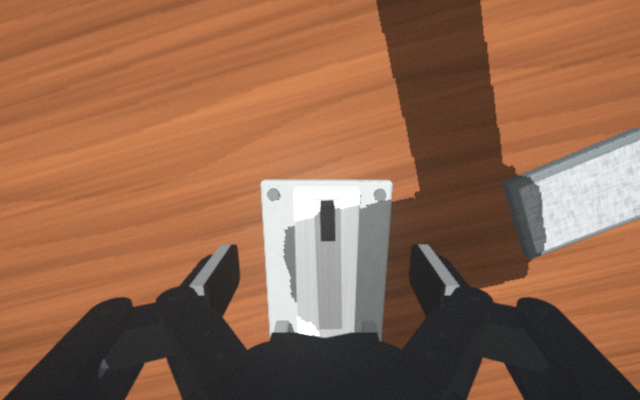

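The wrist view shows the blade lying on the bed in line with the press, the block at columns 320-335 and rows 200-241, centred between the fingers. I will check the block's position along x and then regrip.

```bash
python3 - <<'E'
from plant import arm; from h import *
c=arm.camera("wrist"); W=cloud(c); L=np.stack([(W[...,:2]-O)@ex,(W[...,:2]-O)@ey],-1)*1000; z=W[...,2]*1000
m=(c["pixels"].max(2)<90)&(abs(L[...,1])<20)&(L[...,0]>-200)&(L[...,0]<-110)&(z>40)&(z<75)
for zz in range(44,72,4):
    k=m&(abs(z-zz)<2); print(zz,k.sum(), L[k].min(0).round() if k.any() else 0, L[k].max(0).round() if k.any() else 0)
for r in range(175,260,5): print(r,L[r,328].round(1),z[r,328].round(1),c["pixels"][r,328])
E
```

```text
44 13 [-163.   -4.] [-162.    5.]
48 19 [-163.   -4.] [-162.    5.]
52 15 [-163.   -4.] [-162.    5.]
56 20 [-163.   -4.] [-162.    6.]
60 19 [-163.   -4.] [-162.    5.]
64 74 [-163.   -4.] [-136.    5.]
68 355 [-163.   -4.] [-137.    6.]
175 [-177.    2.] 1.7 [205 134  93]
180 [-173.7    1.9] 9.0 [205 205 197]
185 [-169.8    1.8] 13.5 [236 240 238]
190 [-169.2    1.7] 29.4 [253 253 253]
195 [-164.5    1.7] 29.7 [255 255 255]
200 [-162.6    1.6] 38.9 [171 172 172]
205 [-162.2    1.4] 51.7 [72 70 71]
210 [-162.1    1.3] 63.9 [70 69 68]
215 [-158.5    1.3] 65.8 [69 68 67]
220 [-154.3    1.3] 66.1 [70 71 70]
225 [-150.     1.3] 66.2 [68 68 68]
230 [-146.1    1.3] 67.3 [66 65 64]
235 [-141.4    1.3] 66.7 [64 61 60]
240 [-137.1    1.4] 67.0 [70 70 70]
245 [-117.6    1.8] 36.7 [166 169 165]
250 [-112.     1.8] 36.0 [166 166 164]
255 [-107.7    1.8] 37.7 [160 163 162]
```

```bash
python3 - <<'E'
from plant import arm; from h import *
arm.movel(at(-.1495,.0008,.12),rate=.2); arm.movel(at(-.1495,.0008,.055),rate=.12)
arm.gripper_close(60); f0=arm.get_obs()["ft_force"]; print(arm.get_obs()["opening"],f0)
F=lambda:(lambda f:np.round([f[:2]@ex,f[:2]@ey,f[2]],2))(arm.get_obs()["ft_force"]-f0)
x=-.1495
while x<-.092:
    step=.01 if x<-.112 else .0015
    x+=step; arm.movel(at(x,.0004,.055),rate=.05 if step>.005 else .03); f=F(); print(round(x*1000,1),f,loc(arm.get_obs()["tool_pos"]))
    if f[0]<-8: break
print(arm.get_obs()["time_s"])
for n in("scene","top"):
    c=arm.camera(n); cv2.imwrite(f"pics/{n}6.png",c["pixels"][:,:,::-1])
E
```

```text
0.1281864667789869 [0.81954418 0.23880046 3.52309412]
-139.5 [ 1.58 -1.17  0.19] [-138.9    0.4   55.2]
-129.5 [-0.88 -0.31  1.81] [-129.6    0.4   55.2]
-119.5 [-0.9   0.24  2.66] [-119.5    0.4   55.2]
-109.5 [-0.66 -1.41  1.08] [-109.5    0.4   55.2]
-108.0 [-5.59 -0.72  4.72] [-109.1    0.4   55.2]
-106.5 [-6.38 -0.55  6.25] [-107.8    0.4   55.2]
-105.0 [-6.7   0.26  4.86] [-106.2    0.4   55.2]
-103.5 [-6.94 -1.03  5.08] [-104.8    0.5   55.2]
-102.0 [-5.32 -0.64  4.85] [-103.2    0.4   55.2]
-100.5 [-6.51 -0.42  5.16] [-101.7    0.5   55.2]
-99.0 [-6.01 -1.26  4.78] [-100.2    0.4   55.2]
-97.5 [-6.02 -0.66  6.41] [-98.7   0.4  55.2]
-96.0 [-9.89 -1.22  7.54] [-98.1   0.4  55.2]
19.9917
```

```bash
python3 - <<'E'
from plant import arm; from h import *
for x in (-.0945,-.093):
    arm.movel(at(x,.0004,.055),rate=.03); o=arm.get_obs(); print((o["ft_force"][:2]@ex).round(2),loc(o["tool_pos"]))
arm.movel(at(-.098,.0004,.055),rate=.03); arm.gripper_open(); arm.movel(at(-.13,.0008,.15),rate=.2)
c=arm.camera("wrist"); W=cloud(c); L=np.stack([(W[...,:2]-O)@ex,(W[...,:2]-O)@ey],-1)*1000; z=W[...,2]*1000
m=(c["pixels"].max(2)<90)&(abs(L[...,1])<20)&(L[...,0]>-140)&(L[...,0]<-70)&(z>44)&(z<70)
print(m.sum(),L[m].min(0),L[m].max(0),np.median(z[m]),rect(L[m]/1000)); print(arm.get_obs()["time_s"])
m=(z>35)&(z<38.5)&(abs(L[...,1])<18)&(L[...,0]<-60)&(L[...,0]>-160)&(c["pixels"].min(2)>100); print("strip",m.sum(),rect(L[m]/1000), np.polyfit(L[m][:,0],z[m],1))
cv2.imwrite("pics/w7.png",c["pixels"][:,:,::-1])
E
```

```text
-15.65 [-98.1   0.5  55.2]
-21.03 [-97.8   0.5  55.1]
527 [-112.72345481   -5.65582457] [-85.9172223   5.5910201] 66.44645880763534 (array([-9.91749420e-02,  1.59826279e-05]), 2.1188011169433594, array([26.8, 10.9]))
22.3167
strip 747 (array([-0.08621732,  0.00021038]), 0.4665418267250061, array([52.5, 23.5])) [9.07651355e-04 3.68078620e+01]
```

The blade is home: block centre at -99.2 mm against -99 nominal, and lying flat. Next is the wing.

```bash
cat > turn.py <<'E'
from plant import arm; from h import *
def yawnow(): 
    t=arm.get_obs()["tcp_rot"]; return 2*np.arctan2(t[2],t[1])
def turn(to,y0,step=.1):
    "turn tool to screw angle `to` (clockwise) from y0; log the axial moment"
    qs=arm.get_obs()["qpos"]; 
    s=(y0-yawnow()+np.pi)%(2*np.pi)-np.pi
    n=max(1,int(np.ceil((to-s)/step-1e-6)))
    base=qs.copy()
    for k in np.linspace(s,to,n+1)[1:]:
        g=base.copy(); g[5]+=k-s; arm.set_joints(g)
        T=[]
        for _ in range(5): o=arm.get_obs(); T.append([o["torque"][2],o["joint_torque"][5],*o["ft_force"]]); arm.dwell(.02)
        print(round(k,3),"at",round(float((y0-yawnow()+np.pi)%(2*np.pi)-np.pi),3),np.mean(T,0).round(4),np.std(T,0).round(4)[:2],round(o["time_s"],1))
E
python3 - <<'E'
from turn import *
arm.goto(at(-.01,0,.24),q(yp+np.pi)); arm.movel(at(0,0,.149),rate=.15)
o=arm.get_obs(); print(o["torque"],o["joint_torque"][5],o["qpos"][5],loc(o["tool_pos"]))
arm.gripper_close(60); o=arm.get_obs(); print(o["opening"],o["torque"],o["ft_force"],o["joint_torque"][5],o["time_s"])
turn(.8,yp+np.pi)
E
```

```text
[ 0.02499377 -0.00909032 -0.02716188] 0.00017864459096017526 -1.3585655705530821 [  0.    0.2 149.8]
0.11857279001433554 [ 0.32475022 -0.03780692 -0.13392478] [-0.13429419  2.47653095  1.95978289] -0.1286618784070015 24.3917
0.1 at 0.098 [-0.1596  0.0173  0.1119  2.1326  1.0048] [0.0418 0.1046] 24.7
0.2 at 0.197 [-0.1393  0.0087  0.5898  2.3626  0.9907] [0.0228 0.0965] 25.0
0.3 at 0.296 [-0.1388  0.0074  1.0216  3.4119  1.1309] [0.0278 0.0939] 25.4
0.4 at 0.396 [-0.1394  0.0076  1.4298  4.3095  1.0802] [0.0433 0.0931] 25.7
0.5 at 0.497 [-0.1736 -0.0584  1.3577  4.8006  1.0429] [0.0403 0.0681] 26.0
0.6 at 0.597 [-0.1655 -0.0582  2.2797  4.9664  0.3418] [0.0239 0.0683] 26.4
0.7 at 0.697 [-0.1753 -0.0581  2.5642  5.0724  0.5663] [0.0241 0.0682] 26.7
0.8 at 0.797 [-0.1852 -0.0581  2.7427  5.3552  0.7224] [0.0255 0.0683] 27.0
```

```bash
cat > pull.py <<'E'
from turn import *
def F(f0,n=6):
    a=[]
    for _ in range(n): a.append(arm.get_obs()["ft_force"]-f0); arm.dwell(.02)
    f=np.mean(a,0); return np.round([f[:2]@ex,f[:2]@ey,f[2]],2)
def pull(d=.003):
    "from anywhere clear above: grip the block, draw it d m out in small steps, push it home again"
    arm.goto(at(-.125,0,.20),q(yp+np.pi)); arm.movel(at(-.099,0,.15),rate=.2); arm.movel(at(-.099,0,.058),rate=.15)
    f0=arm.get_obs()["ft_force"]; arm.gripper_close(40); print("gripped",F(f0))
    for x in np.arange(.0006,d+1e-6,.0006):
        arm.movel(at(-.099-x,0,.058),rate=.02); print("%.1f"%(x*1e3),F(f0),loc(arm.get_obs()["tool_pos"]))
    for x in (-.0985,-.097,-.0955):
        arm.movel(at(x,0,.058),rate=.03); f=F(f0); print("push",f,loc(arm.get_obs()["tool_pos"]))
        if f[0]<-14: break
    arm.movel(at(-.0985,0,.058),rate=.03); print("rest",F(f0))
    arm.gripper_open(); arm.movel(at(-.105,0,.15),rate=.25); arm.movel(at(-.115,0,.20),rate=.25)
    print(arm.get_obs()["time_s"])
E
python3 - <<'E'
from pull import *
arm.gripper_open(); arm.movel(at(0,0,.235),rate=.2)
pull()
c=arm.camera("wrist"); cv2.imwrite("pics/w8.png",c["pixels"][:,:,::-1])
c=arm.camera("top"); W=cloud(c); m=(np.hypot(*(W[...,:2]-O).transpose(2,0,1))<.05)&(W[...,2]>.15)&(W[...,2]<.18); print("wing",rect(W[m]) if m.any() else 0)
E
```

```text
gripped [-0.82  1.28  2.62]
0.6 [1.86 1.09 2.06] [-99.3   0.   58.1]
1.2 [2.21 0.9  3.09] [-99.9   0.   58.2]
1.8 [2.33 1.26 4.11] [-100.6    0.    58.1]
2.4 [2.73 0.71 5.  ] [-101.3    0.    58.1]
3.0 [3.15 0.79 5.01] [-101.8    0.    58.1]
push [-6.32  0.92 12.37] [-100.5    0.    58.1]
push [-9.08  0.5  14.31] [-99.7  -0.   58.1]
push [-9.36  0.66 14.74] [-98.2   0.   58.1]
rest [-1.88  1.17  8.92]
35.8
wing (array([0.62475122, 0.08698065]), -60.22351837158203, array([51.2, 11.1]))
```

```bash
sed -i 's/range(5)/range(10)/' turn.py
python3 - - <<'E'
import re
s=open("pull.py").read()
s=s.replace('print("gripped",F(f0))','''print("gripped",F(f0)); z=.058
    for _ in range(4):
        f=F(f0,4)
        if f[2]<0: break
        z+=np.clip(f[2]+1,0,4)*.00025; arm.movel(at(-.099,0,z),rate=.02)
    print("levelled",round(z,4),F(f0))''').replace(",0,.058),rate=.02)",",0,z),rate=.02)").replace(",0,.058),rate=.03)",",0,z),rate=.03)")
open("pull.py","w").write(s)
E
python3 - <<'E'
from pull import *
y0=yp+np.pi
arm.goto(at(0,0,.22),q(y0-.789)); arm.movel(at(0,0,.149),rate=.2)
t0=np.mean([arm.get_obs()["torque"][2] for _ in range(3)]); print("free",t0)
arm.gripper_close(60); turn(1.12,y0,.067)
E
```

```text
free 0.03895725560329146
0.855 at 0.854 [-0.1218 -0.0838  1.8347  1.7784  0.9712] [0.0439 0.0588] 38.2
0.921 at 0.92 [-0.1331 -0.0811  1.7606  1.8187  1.0339] [0.0405 0.0529] 38.6
0.988 at 0.986 [-0.1147 -0.0806  1.9031  2.1063  0.9834] [0.0321 0.0519] 39.0
1.054 at 1.052 [-0.1279 -0.0733  2.1345  1.9127  0.8952] [0.0451 0.0516] 39.5
1.12 at 1.119 [-0.1239 -0.0662  2.0884  2.7185  1.0373] [0.0342 0.0516] 39.9
```

```bash
python3 - <<'E'
from pull import *
y0=yp+np.pi
turn(1.32,y0,.067)
arm.gripper_open(); arm.movel(at(0,0,.225),rate=.25)
pull(.0024)
E
```

```text
1.169 at 1.168 [-0.093  -0.0778  2.3079  2.7582  1.1028] [0.0438 0.0322] 40.3
1.219 at 1.218 [-0.1154 -0.0735  2.5576  2.6182  1.2669] [0.0419 0.0353] 40.7
1.27 at 1.269 [-0.0895 -0.0682  2.6542  2.6942  1.3001] [0.043  0.0354] 41.1
1.32 at 1.319 [-0.0966 -0.0629  2.6807  3.2737  1.4805] [0.0345 0.0354] 41.5
gripped [-0.66  0.23  2.35]
levelled 0.059 [ 2.84  1.55 -5.71]
0.6 [ 5.15  1.   -7.24] [-99.3  -0.   59. ]
1.2 [ 5.28  0.85 -6.77] [-1.001e+02 -1.000e-01  5.900e+01]
1.8 [ 4.8   0.95 -6.75] [-1.008e+02 -1.000e-01  5.900e+01]
2.4 [ 4.43  0.24 -6.53] [-101.4   -0.    59. ]
push [-4.96  0.15 -2.83] [-1.001e+02 -1.000e-01  5.870e+01]
push [-6.53  0.22 -1.46] [-99.   -0.   58.7]
push [-6.64  0.17 -1.7 ] [-97.5  -0.1  58.7]
rest [ 0.47  0.48 -5.65]
50.7167
```

```bash
python3 - <<'E'
from turn import *
c=arm.camera("wrist"); W=cloud(c); L=np.stack([(W[...,:2]-O)@ex,(W[...,:2]-O)@ey],-1)*1000; z=W[...,2]*1000
m=(c["pixels"].max(2)<90)&(abs(L[...,1])<20)&(L[...,0]>-140)&(L[...,0]<-70)&(z>44)&(z<70)
print(m.sum(),L[m].min(0),L[m].max(0),np.percentile(z[m],90),rect(L[m]/1000))
m=(z>34)&(z<39.5)&(abs(L[...,1])<16)&(L[...,0]<-60)&(L[...,0]>-160)&(c["pixels"].min(2)>100); print("strip",m.sum(),rect(L[m]/1000), np.polyfit(L[m][:,0],z[m],1))
c=arm.camera("top"); W=cloud(c); m=(np.hypot(*(W[...,:2]-O).transpose(2,0,1))<.05)&(W[...,2]>.15)&(W[...,2]<.18); print("wing",rect(W[m]) if m.any() else 0,arm.get_obs()["time_s"])
E
```

```text
354 [-112.94466253   -5.87046391] [-86.40836906   4.20600428] 67.51192285497642 (array([-0.09968876, -0.00090938]), -0.33969879150390625, array([26.5, 10.1]))
strip 645 (array([-8.64638138e-02, -5.17368317e-06]), 0.6090764999389648, array([52.8, 24. ])) [5.59785238e-03 3.71774442e+01]
wing (array([0.62500183, 0.08713695]), 88.58915710449219, array([51.1, 11.3])) 50.8167
```

```bash
python3 -c "
from plant import arm
print(arm.job_done())"
```

```text
the job is handed in; nothing more can be done
None
```

I handed the job in at about 51 s of robot time, with the blade flat in the gap and home to within about 1 mm. The screw is at about 1.33 rad: the blade slid at about 6.5 N on the last push (5 N pulling with the grip lifting it), so I estimate 6 to 7 N of pressing force. The judge's result was not shown.

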